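# Hook a shaft key out of a curing fixture

### The arm

A 6-joint arm with a two-finger parallel gripper is mounted at the origin on the work surface. World frame = base frame: x ahead of the robot, y to its left, z up, the work surface at z = 0. Lengths are in m, angles in rad, forces in N, time in s.
With the tool pointing down it reaches from about 0.425 to 1.125 m from the base axis. Payload 14.9 kg.
Tool frame: the origin (TCP) lies midway between the tips of the shut fingers; the grasp point (between the pads) lies behind it (manip.tcp_to_grasp is the z of the grasp point in the tool frame, in m); z points along the fingers, y is the line along which they close (so a half turn about z gives the same grasp; the last joint's range is limited). The gripper opens to 91 mm and grips with 3 to 60 N. Pads are 32 mm wide; open, the fingers measure 118 mm over their backs; the gripper's body (76 mm by 178 mm) begins 60 mm behind the grasp point.
Start: joints at [1.185, 0.379, 1.734, -0, 1.028, -0.033], TCP at [0.242, 0.657, 0.214] pointing down, gripper open.
Joint ranges: [-2.77, 2.77], [-0.74, 2.19], [0, 2.66], [-1.06, 4.2], [0.31, 2.87], [-3.08, 3.08]. Speed limits (rad/s): [1.89, 1.89, 2.39, 3.14, 3.14, 3.14].

### API

Orientations are given as a 3x3 rotation matrix whose columns are the frame's x, y, z axes.
In Python, from workcell import manip gives the robot as it stands.
- The arm moves only by the shell command python3 -m crank 'ROWS' [OPENING]. ROWS is JSON, a list of rows, each a list of 4 numbers: the shift along the world's x, y, z in mm, then the turn about the world's z in rad. A call has 1 to 20 rows; each row is the pose to reach, as a shift and turn from the pose commanded when the call began; what a row does not reach only later rows make up. A row lasts 1/8 s, in which the tool goes at most 62.5 mm and 10.7 degrees, less where a joint would pass 70% of its speed; a pose out of reach is approached as far as the arm can. A call with a gripper value outside its range is refused whole. OPENING is the opening, from -1 (shut) to 1 (fully open), so that 0 is half open, set as the call begins (- or left out, the last holds). The fingers move at their own pace and stop on an object; the grip force is fixed at half the most. Time passes only in rows, so rows that repeat a pose let the fingers close. It gives the time, the measured TCP pose, the force, the opening and the grip force at its end, in the units of the state.
- manip.get_state(): the state, without advancing time (a new reading comes with each control period).
- manip.snapshot(name): name is "scene" or "top" or "wrist"; returns (picture, depth): 384x512x3 uint8, blue, green, red; 384x512 float32, m along the optical axis (not along the pixel's ray), 0 where there is no reading.
- manip.calibration(name): a dict with "intrinsics" (3x3 intrinsics, pixels), "rvec" (rotation vector, rad) and "tvec" (3), from world to camera coordinates, as OpenCV has them; the wrist camera has in their place "mount" (4x4, takes a point from camera to tool coordinates, whose origin is the TCP and whose axes are the flange's). Camera axes: x right, y down, z forward; pixel columns grow to the right and rows downward; lengths in m; the calibration is good to about 2 mm. A picture is of the moment at which its call begins: read the wrist's pose just before it. calibration takes no time and is no camera call.
- manip.sign_off(): hands the job in; it is judged then, once.
The state is a dict: "time": time; "joint_positions": joint angles; "qd": joint speeds; "tau": joint torques, N m; "position": TCP position; "eef_rot": TCP orientation; "wrist_force": force on the tool from outside, world axes, zero at the start; "torque": the same for the moment, N m; "gripper_width": finger opening in m; "grasp_force": force on a finger pad.
Only numpy, scipy, OpenCV 4.12 (cv2) and the standard library are available. Lean on these libraries where they do the work, as an engineer would, in place of code of your own. Each camera call takes 0.05 s, during which the arm holds its last target. There are 200 camera calls.

### The job

Take the hooked pick from its rest, reach it into the narrow fixture slot behind the rectangular metal key, and drag the key right out so that it lies flat on the fixture's open apron in front of the slots. Do not touch the key with the gripper, and leave the round dowel in the other slot alone. Then put the pick back on its rest just as it was.

Things in the scene. Friction and masses are not known exactly. Their poses are not given: they have to be found in the camera images.
- fixture: Aluminium fixture, fixed. Origin: on the bench, midway between the two slot mouths; x runs into the slots. Black plate, top at z 10 mm, x -100 to 140, y -45 to 45. Two slots, open at top and mouth (x = 0), 24 mm wide, centred at y = +19 and -19, back wall at x 120, wall tops at z 32. The bare plate before the mouths is the apron, level with slot floors; lip 6 mm high at its end, x below -94.
- key: Plain bright metal rectangular shaft key, 40 long x 18 wide x 12 mm high, about 70 g, lying flat on the slot floor along one of the two slots, 40 to 55 mm of empty slot behind it. Origin: centre of its underside; x along its length, which runs along the slot.
- dowel: Plain bright metal round dowel pin, 10 mm diameter (slimmer than the key), 40 mm long, lying along the other slot. Origin: on its underside, mid-length; x along its length. To be left alone.
- pick: Hooked pick, 150 g. Black handle 140 x 18 x 18 mm; 8 mm steel shaft on from it, bent straight down. Origin: centre of the handle's underside; x to the hook, z up. Hook pin (8 mm thick) at x 150, lower end at z -60. Starts level, hook down, on a fixed rest: two 10 mm posts at x -50 and +50 with flat notches 36 mm wide, floor 80 mm above the bench, cheeks 12 mm higher; fingers fit between the posts.

How it is judged:
By the outcome, as a careful person would: the job done as asked, in the order asked, and still so for the second after the job is handed in, with the robot touching nothing.
It also fails if it takes over 48 s, if anything falls off the work surface, if the arm or the gripper's body presses on something with over 40 N, if the wrist force passes 120 N, or if a joint passes its speed limit or range.

## Working session

There is one attempt and no reset: what is moved stays moved. The work goes in short steps, Python scripts to look and compute and a shell command to move; the robot and the scene stay as the last step left them, time stands still between calls to the robot, and variables do not carry over. Pictures are saved under pics/ and viewed, at most 10 in all, crops included, and the job is handed in when it is done.

```bash
mkdir -p pics; ls
python3 - <<'E'
from workcell import manip
import cv2,numpy as np
s=manip.get_state();print(s);print(manip.tcp_to_grasp)
for n in("scene","top"):
    p,d=manip.snapshot(n);cv2.imwrite(f"pics/{n}0.png",p);np.save(f"{n}0.npy",d);print(n,manip.calibration(n))
print(manip.calibration("wrist"))
E
```

```text
pics
{'time': 0.0, 'joint_positions': array([ 1.18467413e+00,  3.79411626e-01,  1.73474815e+00,  1.13511382e-05,
        1.02848240e+00, -3.32915389e-02]), 'qd': array([ 3.22596810e-04,  1.85287751e-04, -5.38079647e-04,  1.05422687e-03,
        8.31156885e-04,  3.43368499e-05]), 'tau': array([-6.71300240e-04, -7.63732767e+01, -4.34350455e+01,  6.50151470e-02,
        4.24860755e-02, -4.86155943e-05]), 'position': array([0.24174546, 0.65653372, 0.21330227]), 'eef_rot': array([[-9.38396290e-01,  3.45560760e-01, -4.04254579e-04],
       [ 3.45560993e-01,  9.38395792e-01, -9.68588640e-04],
       [ 4.46445692e-05, -1.04861460e-03, -9.99999449e-01]]), 'wrist_force': array([-0.48960608,  0.49836579, -0.04014873]), 'torque': array([-0.01345053, -0.01256946, -0.01065083]), 'grasp_force': 0.0, 'gripper_width': 0.09111309717451357}
-0.0188
scene {'intrinsics': array([[461.84991516,   0.        , 259.11174007],
       [  0.        , 461.84991516, 183.31899689],
       [  0.        ,   0.        ,   1.        ]]), 'rvec': array([ 2.25192495,  1.39508153, -0.3729216 ]), 'tvec': array([-0.2964369 , -0.40877589,  1.16940584])}
top {'intrinsics': array([[421.55237791,   0.        , 251.95967962],
       [  0.        , 421.55237791, 185.94236727],
       [  0.        ,   0.        ,   1.        ]]), 'rvec': array([ 2.21929082, -2.1611746 ,  0.07171776]), 'tvec': array([-0.00345227,  0.60107026,  1.00118725])}
{'intrinsics': array([[276.71768792,   0.        , 251.32182141],
       [  0.        , 276.71768792, 191.40605936],
       [  0.        ,   0.        ,   1.        ]]), 'mount': array([[-5.93084016e-04, -9.65766932e-01, -2.59410641e-01,
         7.24929657e-02],
       [ 9.99999176e-01, -2.77385590e-04, -1.25358658e-03,
        -6.17848501e-04],
       [ 1.13871569e-03, -2.59411170e-01,  9.65766301e-01,
        -1.71030965e-01],
       [ 0.00000000e+00,  0.00000000e+00,  0.00000000e+00,
         1.00000000e+00]])}
```

View pics/top0.png

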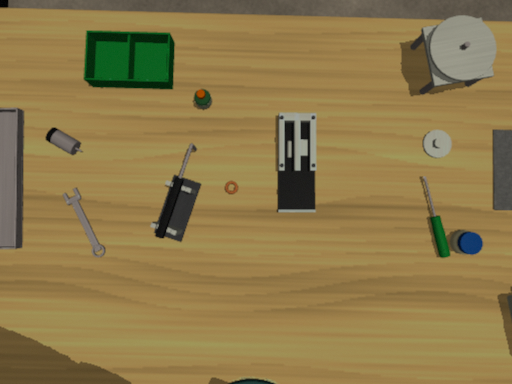

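View pics/scene0.png

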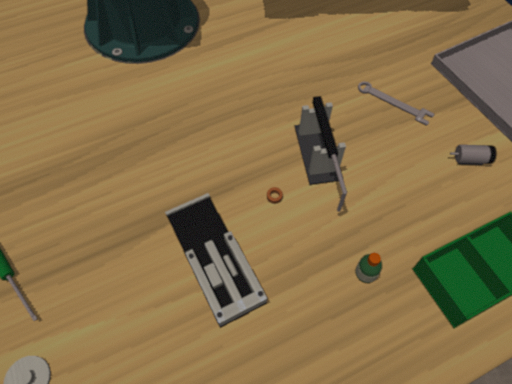

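The top view shows the fixture at about (297,162), with its mouths facing down the image. The key looks to be in the right slot near (304,148) and the dowel in the left near (290,149). The pick is at about (175,205), with its hook at (192,147). I'll enlarge both.

```bash
python3 - <<'E'
import cv2,numpy as np
p=cv2.imread("pics/top0.png")
a=p[135:245,145:212];b=p[105:215,265:330]
r=lambda q:cv2.resize(q,None,fx=5.4,fy=5.4,interpolation=cv2.INTER_CUBIC)
A,B=r(a),r(b);print(A.shape,B.shape)
cv2.imwrite("pics/crop.png",np.hstack([A,B]))
E
cat > h.py <<'E'
import cv2,numpy as np
from workcell import manip
def px2w(name,u,v,z):
    c=manip.calibration(name);K=c["intrinsics"];R=cv2.Rodrigues(c["rvec"])[0];t=c["tvec"]
    d=R.T@np.linalg.inv(K)@[u,v,1];o=-R.T@t
    return o+d*(z-o[2])/d[2]
def w2px(name,P):
    c=manip.calibration(name);return cv2.projectPoints(np.float64(P).reshape(-1,3),c["rvec"],c["tvec"],c["intrinsics"],None)[0][:,0]
def wristcam(s):
    T=np.eye(4);T[:3,:3]=s["eef_rot"];T[:3,3]=s["position"]
    c=manip.calibration("wrist");return T@c["mount"],c["intrinsics"]
def wpx2w(s,u,v,z):
    M,K=wristcam(s);d=M[:3,:3]@np.linalg.inv(K)@[u,v,1];o=M[:3,3];return o+d*(z-o[2])/d[2]
E
```

```text
(594, 362, 3) (594, 351, 3)
```

View pics/crop.png

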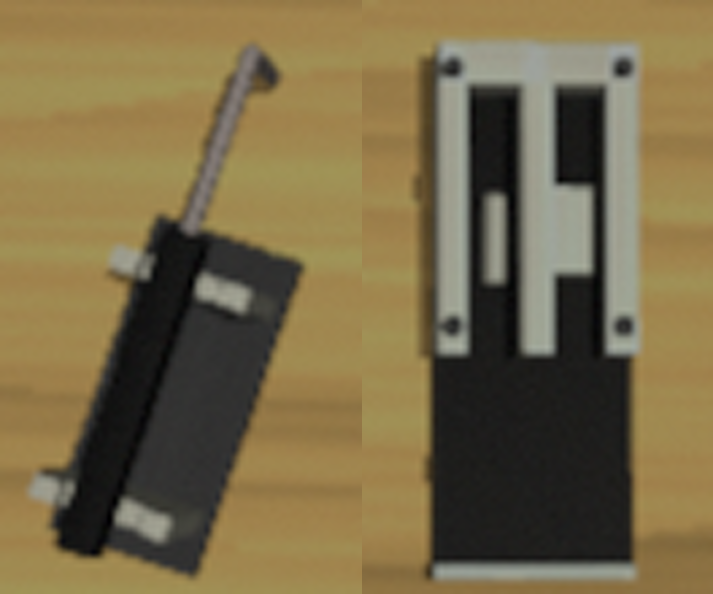

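Run:
```python
from h import *
f=lambda u,v,z,o:px2w("top",(u+.5)/5.4-.5+o[0],(v+.5)/5.4-.5+o[1],z)
P=(145,135);F=(265-362/5.4,105)
b=f(78,549,.098,P);t=f(183,227,.098,P);k=f(253,47,.089,P)
print("handle",b,t,np.linalg.norm(t-b),"mid",(b+t)/2,"yaw",np.arctan2(*(t-b)[1::-1]),"hook",k,np.arctan2(*(k-b)[1::-1]),np.linalg.norm(k-b))
for n,u,v,z in[("mouthL",437,354,.032),("mouthR",638,354,.032),("mouth mid",538,354,.032),("mw L",521,340,.032),("mw R",555,340,.032),("backL",437,45,.032),("backR",638,45,.032),("lipL",432,578,.016),("lipR",636,578,.016),("keyTL",555,185,.022),("keyBR",594,275,.022),("dTL",484,193,.02),("dBR",506,285,.02),("slotback",580,87,.032)]:
    print(n,f(u,v,z,F).round(4))
d=np.load("top0.npy");q=lambda u,v:d[int(v),int(u)]
print(q(304,148),q(290,150),q(297,190),q(172,212))
```

```text
handle [0.47888858 0.21531725 0.098     ] [0.61241937 0.17726285 0.098     ] 0.13884743860217477 mid [0.54565398 0.19629005 0.098     ] yaw -0.27762616549163543 hook [0.68970825 0.15230309 0.089     ] -0.29044800050727004 0.22021970230514848
mouthL [ 0.6397 -0.05    0.032 ]
mouthR [ 0.6421 -0.1392  0.032 ]
mouth mid [ 0.6409 -0.0948  0.032 ]
mw L [ 0.6469 -0.0871  0.032 ]
mw R [ 0.6474 -0.1022  0.032 ]
backL [ 0.7785 -0.0469  0.032 ]
backR [ 0.781  -0.1368  0.032 ]
lipL [ 0.5406 -0.051   0.016 ]
lipR [ 0.543  -0.1424  0.016 ]
keyTL [ 0.7186 -0.102   0.022 ]
keyBR [ 0.6782 -0.1203  0.022 ]
dTL [ 0.7144 -0.0703  0.02  ]
dBR [ 0.6729 -0.0811  0.02  ]
slotback [ 0.7613 -0.1112  0.032 ]
1.0265825 1.0291119 1.029307 1.0267856
```

Key in the right slot (fixture y −19) and dowel in the left, confirmed. Fixture origin is about (0.641, −0.095) with yaw about 0.024; pick origin is about (0.546, 0.196) with yaw about −0.285. Moving above the pick.

```bash
python3 -m crank '[[10,-15,0,0],[30,-46,0,0.01],[60,-91,0,0.02],[92,-138,0,0.03],[122,-184,0,0.04],[152,-230,0,0.05],[182,-276,0,0.06],[212,-322,0,0.068],[242,-368,0,0.068],[270,-410,0,0.068],[292,-442,0,0.068],[302,-457,0,0.068],[304,-460,0,0.068],[304,-460,0,0.068]]' 1
python3 - <<'E'
from h import *
s=manip.get_state();p,d=manip.snapshot("wrist")
print(s["position"],s["eef_rot"],s["time"],s["wrist_force"])
np.save("w1.npy",d);cv2.imwrite("pics/w1.png",p)
E
```

```text
time: 1.85
position: [0.5454, 0.1973, 0.2138]
eef_rot: [[-0.96, 0.281, -0.0], [0.281, 0.96, -0.0], [0.0, -0.0, -1.0]]
wrist_force: [0.4, -0.1, 0.8]
gripper_width: 0.0909
grasp_force: 0.0
[0.54537621 0.19730839 0.21382296] [[-9.59800583e-01  2.80682637e-01 -3.12144269e-04]
 [ 2.80682651e-01  9.59800630e-01 -8.65564133e-07]
 [ 2.99353317e-04 -8.84442500e-05 -9.99999951e-01]] 1.85 [ 0.40806383 -0.13164483  0.80597005]
```

View pics/w1.png

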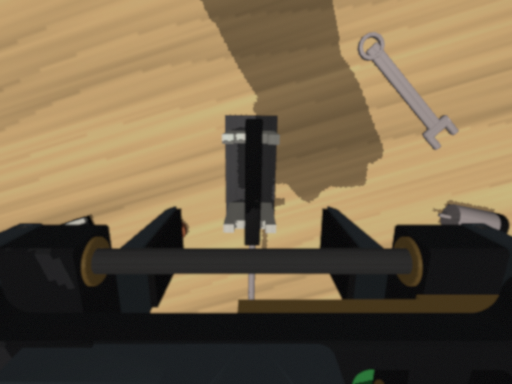

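The wrist view has the handle running from about (254.5,119) to (252.5,245), centred and nearly aligned between the fingers. The hook end points down the image.

Run:
```python
from h import *
s=manip.get_state();p=cv2.imread("pics/w1.png");d=np.load("w1.npy")
g=p.max(2)
for v in(125,150,170,190,210,230,240):
    r=g[v,225:285];print(v,r[10:50].tolist())
a=wpx2w(s,254.5,119,.098);b=wpx2w(s,252.5,245,.098);print(a,b,np.linalg.norm(a-b),(a+b)/2,np.arctan2(*(b-a)[1::-1]))
print(d[180,254],d[150,254])
```

```text
125 [67, 66, 67, 67, 67, 66, 67, 66, 65, 56, 36, 19, 14, 16, 15, 15, 14, 15, 15, 18, 15, 14, 15, 14, 15, 15, 16, 24, 35, 38, 39, 39, 39, 38, 39, 39, 38, 40, 41, 39]
150 [64, 60, 50, 41, 40, 39, 38, 38, 37, 31, 22, 14, 15, 15, 12, 16, 14, 13, 14, 14, 11, 18, 15, 16, 14, 14, 19, 28, 35, 39, 38, 39, 39, 39, 38, 38, 38, 39, 39, 42]
170 [64, 59, 50, 42, 40, 38, 38, 38, 36, 32, 21, 14, 14, 15, 14, 15, 14, 14, 15, 13, 13, 13, 13, 14, 15, 14, 23, 33, 37, 37, 38, 39, 38, 37, 37, 38, 37, 39, 39, 50]
190 [63, 62, 63, 64, 64, 64, 64, 62, 59, 49, 31, 17, 12, 13, 14, 15, 13, 13, 13, 12, 13, 13, 13, 14, 11, 19, 26, 34, 36, 38, 38, 38, 39, 38, 36, 39, 41, 50, 66, 95]
210 [83, 83, 83, 83, 82, 83, 83, 81, 74, 56, 32, 19, 14, 13, 15, 18, 23, 26, 26, 25, 25, 24, 25, 24, 30, 49, 71, 79, 82, 81, 82, 82, 83, 82, 82, 81, 82, 79, 88, 125]
230 [193, 199, 200, 200, 201, 200, 200, 195, 172, 122, 65, 33, 26, 27, 25, 24, 24, 24, 22, 25, 23, 23, 23, 33, 71, 123, 158, 154, 139, 138, 155, 177, 189, 192, 193, 192, 190, 189, 190, 191]
240 [201, 201, 201, 201, 201, 201, 201, 195, 172, 123, 65, 31, 25, 25, 24, 24, 24, 23, 24, 22, 23, 20, 24, 41, 84, 134, 160, 149, 134, 131, 132, 145, 169, 190, 200, 200, 200, 201, 201, 200]
[0.47800873 0.21954688 0.098     ] [0.60995747 0.17901365 0.098     ] 0.13803409938432257 [0.5439831  0.19928027 0.098     ] -0.29803931638378967
0.29404426 0.2856261
```

```bash
python3 -m crank '[[0,0,-15,-0.004],[0,1,-50,-0.008],[0,1,-90,-0.008],[0,1,-120,-0.008],[0,1,-138,-0.008],[0,1,-143,-0.008],[0,1,-143,-0.008]]' 1 && python3 -m crank '[[0,0,0,0],[0,0,0,0],[0,0,0,0],[0,0,0,0],[0,0,0,0],[0,0,0,0]]' -1
```

```text
time: 2.78
position: [0.5461, 0.1981, 0.0713]
eef_rot: [[-0.957, 0.288, 0.0], [0.288, 0.957, 0.0], [-0.0, 0.0, -1.0]]
wrist_force: [0.1, -0.0, 0.3]
gripper_width: 0.0912
grasp_force: 0.0
time: 3.52
position: [0.5459, 0.1979, 0.0709]
eef_rot: [[-0.957, 0.289, -0.0], [0.289, 0.957, -0.0], [0.0, -0.0, -1.0]]
wrist_force: [0.6, -0.3, 0.0]
gripper_width: 0.0343
grasp_force: 0.0
```

```bash
python3 -m crank '[[0,0,0,0],[0,0,0,0],[0,0,0,0],[0,0,0,0],[0,0,0,0]]' && python3 -m crank '[[0,0,5,0],[0,0,20,0],[0,0,45,0],[0,0,70,0],[0,0,85,0],[0,0,90,0],[0,0,90,0]]'
```

```text
time: 4.15
position: [0.5459, 0.1979, 0.0709]
eef_rot: [[-0.957, 0.289, -0.0], [0.289, 0.957, 0.0], [0.0, 0.0, -1.0]]
wrist_force: [0.3, 1.1, -0.4]
gripper_width: 0.0177
grasp_force: 30.0
time: 5.03
position: [0.5457, 0.1979, 0.1608]
eef_rot: [[-0.957, 0.289, -0.0], [0.289, 0.957, -0.0], [0.0, -0.0, -1.0]]
wrist_force: [-0.5, 0.5, -1.3]
gripper_width: 0.0179
grasp_force: 30.0
```

```bash
python3 -m crank '[[2,-10,0,0],[6,-40,0,0.05],[12,-80,0,0.1],[18,-125,0,0.15],[24,-170,0,0.2],[30,-215,0,0.25],[37,-255,0,0.29],[42,-290,0,0.316],[44,-308,0,0.316],[45,-313,0,0.316],[45,-313,0,0.316],[45,-313,0,0.316]]'
python3 - <<'E'
from h import *
T,d=manip.snapshot("top");S,e=manip.snapshot("scene")
cv2.imwrite("pics/t2.png",T);cv2.imwrite("pics/s2.png",S)
s=manip.get_state();x=-s["eef_rot"][:,0];P=s["position"]+x*.15+[0,0,.0098-.06]
print(P,w2px("top",[P,P+[0,0,.07]]),w2px("scene",[P,P+[0,0,.07]]))
r=lambda q:cv2.resize(q,(400,560),interpolation=cv2.INTER_CUBIC)
cv2.imwrite("pics/c2.png",np.hstack([r(T[95:207,255:335]),r(S[190:330,160:260])]))
E
```

```text
time: 6.52
position: [0.5907, -0.1142, 0.1609]
eef_rot: [[-1.0, -0.024, -0.0], [-0.024, 1.0, 0.0], [0.0, 0.0, -1.0]]
wrist_force: [0.3, -0.8, -1.6]
gripper_width: 0.0179
grasp_force: 30.0
[ 0.74078639 -0.11070928  0.11074527] [[309.1246463  122.08801459]
 [313.83347953 114.80196036]] [[218.83160725 277.7982133 ]
 [215.72969044 260.82871127]]
```

View pics/c2.png

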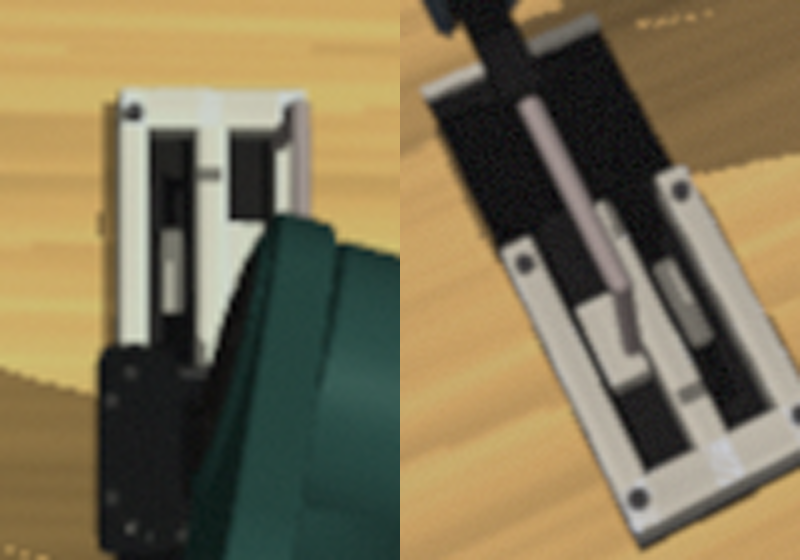

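In the top crop the pin tip is at full-frame (311,122), against (309,122) predicted; in the scene it's at (218,278), matching the prediction. I'll check the slot's edges at its back end in both cameras.

Run:
```python
from h import *
S=lambda u,v,z:px2w("scene",(u+.5)/4-.5+160,(v+.5)/4-.5+190,z).round(4)
T=lambda u,v,z:px2w("top",(u+.5)/5-.5+255,(v+.5)/5-.5+95,z).round(4)
print("scene slot back",S(240,470,.032),S(292,440,.032),"key back corners",S(212,388,.022),S(250,370,.022),"tip",S(233,352,.111))
print("top slot",T(230,135,.032),T(275,135,.032),"tip",T(282,140,.111),"bend",T(300,99,.184), "key back", T(230,220,.022))
```

```text
scene slot back [ 0.7598 -0.1231  0.032 ] [ 0.758  -0.0986  0.032 ] key back corners [ 0.7193 -0.1188  0.022 ] [ 0.7192 -0.1009  0.022 ] tip [ 0.74   -0.1119  0.111 ]
top slot [ 0.7588 -0.1007  0.032 ] [ 0.7594 -0.1224  0.032 ] tip [ 0.7397 -0.1149  0.111 ] bend [ 0.7409 -0.1118  0.184 ] key back [ 0.7192 -0.1027  0.022 ]
```

Slot centre there is y≈−0.111, the gap runs x 0.719 to 0.759, and the pin is at (0.740, −0.112), so it's well placed. Descending.

```bash
python3 -m crank '[[0,0,-8,0],[0,0,-30,0],[0,0,-55,0],[0,0,-75,0],[0,0,-87,0],[0,0,-94,0],[0,0,-97,0],[0,0,-97,0]]'
python3 - <<'E'
from h import *
T,d=manip.snapshot("top");S,e=manip.snapshot("scene")
s=manip.get_state();x=-s["eef_rot"][:,0];P=s["position"]+x*.15+[0,0,.0098-.06];print(P,s["wrist_force"])
r=lambda q:cv2.resize(q,(400,560),interpolation=cv2.INTER_CUBIC)
cv2.imwrite("pics/c3.png",np.hstack([r(T[95:207,255:335]),r(S[190:330,160:260])]))
E
```

```text
time: 7.62
position: [0.5911, -0.1152, 0.0642]
eef_rot: [[-1.0, -0.023, 0.0], [-0.023, 1.0, -0.0], [-0.0, -0.0, -1.0]]
wrist_force: [-0.5, 0.6, -1.2]
gripper_width: 0.0178
grasp_force: 30.0
[ 0.74116564 -0.11169182  0.01435828] [ 0.28279853 -0.43740734 -0.74909886]
```

View pics/c3.png

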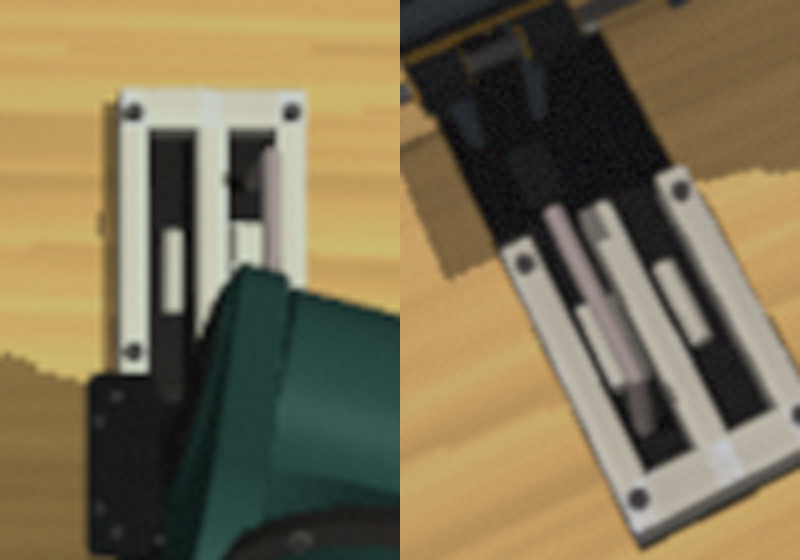

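The pin is down in the slot behind the key, with no contact force, and the key and dowel haven't moved. Dragging along the slot.

```bash
python3 -m crank '[[-4,0,0,0],[-9,0,0,0],[-14,0,0,0],[-17,0,0,0],[-21,-0.5,0,0],[-26,-0.5,0,0],[-33,-1,0,0],[-40,-1,0,0],[-47,-1,0,0],[-54,-1,0,0],[-61,-1.5,0,0],[-68,-1.5,0,0],[-75,-2,0,0],[-82,-2,0,0],[-89,-2,0,0],[-96,-2.5,0,0]]' && python3 -m crank '[[-6,0,0,0],[-12,-0.5,0,0],[-17,-0.5,0,0],[-21,-0.5,0,0],[-23,-0.5,0,0],[-23,-0.5,0,0],[-23,-0.5,0,0]]'
python3 - <<'E'
from h import *
T,d=manip.snapshot("top");S,e=manip.snapshot("scene")
s=manip.get_state();x=-s["eef_rot"][:,0];P=s["position"]+x*.15+[0,0,.0098-.06];print(P,s["wrist_force"])
r=lambda q:cv2.resize(q,(400,560),interpolation=cv2.INTER_CUBIC)
cv2.imwrite("pics/c4.png",np.hstack([r(T[105:217,255:335]),r(S[190:330,160:260])]))
E
```

```text
time: 9.72
position: [0.4944, -0.1176, 0.0639]
eef_rot: [[-1.0, -0.023, 0.0], [-0.023, 1.0, -0.0], [-0.0, -0.0, -1.0]]
wrist_force: [-0.4, 0.8, -0.6]
gripper_width: 0.018
grasp_force: 30.0
time: 10.6
position: [0.4719, -0.1181, 0.0639]
eef_rot: [[-1.0, -0.023, -0.0], [-0.023, 1.0, 0.0], [0.0, 0.0, -1.0]]
wrist_force: [-0.8, 0.4, -2.2]
gripper_width: 0.0179
grasp_force: 30.0
[ 0.62189295 -0.11458485  0.01367958] [-0.88237218  0.11039688 -0.88566503]
```

View pics/c4.png

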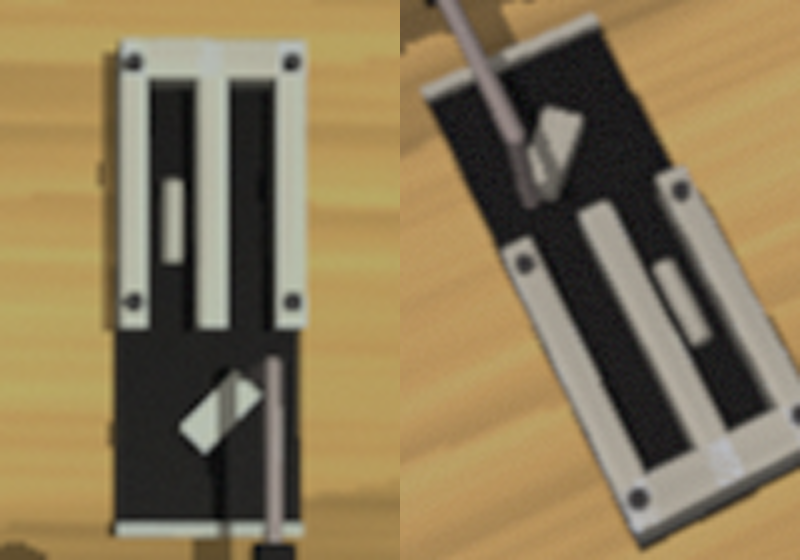

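The key is fully out and flat on the apron, skewed, about 18 mm clear of the mouth. The dowel is untouched. I'll back the hook off the key slightly, lift, and return to the rest.

```bash
python3 -m crank '[[2,-1,0,0],[4,-2,0,0],[4,-2,6,0],[4,-2,25,0],[4,-2,50,0],[4,-2,75,0],[4,-2,92,0],[4,-2,97,0],[4,-2,97,0]]' && python3 -m crank '[[3,10,0,-0.01],[9,40,0,-0.05],[18,80,0,-0.1],[28,125,0,-0.15],[38,170,0,-0.2],[47,215,0,-0.25],[57,260,0,-0.29],[65,295,0,-0.316],[69,312,0,-0.316],[70,318,0,-0.316],[70,318,0,-0.316],[70,318,0,-0.316]]'
python3 - <<'E'
from h import *
T,d=manip.snapshot("top");S,e=manip.snapshot("scene")
r=lambda q:cv2.resize(q,(400,560),interpolation=cv2.INTER_CUBIC)
cv2.imwrite("pics/c5.png",np.hstack([r(T[105:217,255:335]),r(S[70:238,270:390])]))
E
```

```text
time: 11.82
position: [0.4758, -0.1201, 0.1607]
eef_rot: [[-1.0, -0.023, -0.0], [-0.023, 1.0, -0.0], [0.0, -0.0, -1.0]]
wrist_force: [0.9, -0.4, -1.4]
gripper_width: 0.018
grasp_force: 30.0
time: 13.32
position: [0.5457, 0.197, 0.1609]
eef_rot: [[-0.957, 0.289, -0.0], [0.289, 0.957, -0.0], [0.0, -0.0, -1.0]]
wrist_force: [0.4, 1.2, -0.7]
gripper_width: 0.0177
grasp_force: 30.0
```

View pics/c5.png

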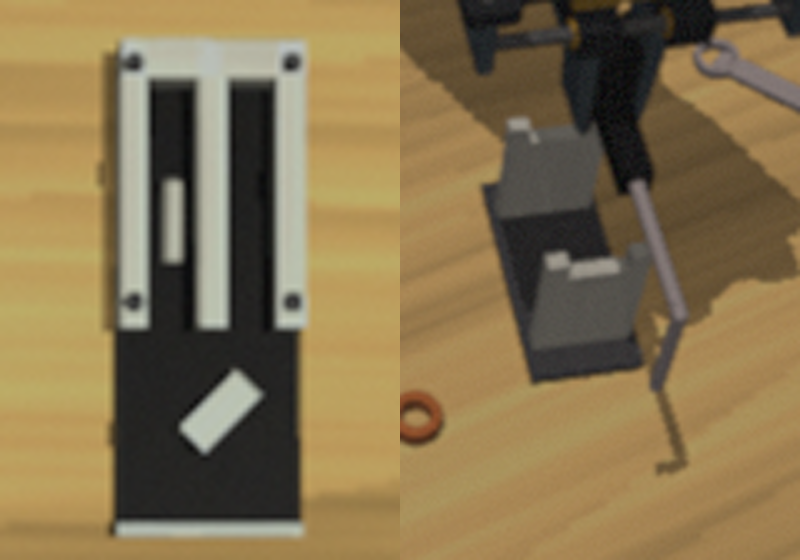

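The key lies flat on the apron, and the pick is still gripped above its rest. Lowering.

```bash
python3 -m crank '[[0,1,-10,0],[0,1,-35,0],[0,1,-60,0],[0,1,-78,0],[0,1,-86,0],[0,1,-89,0],[0,1,-90,0],[0,1,-90,0],[0,1,-90,0]]' && python3 -m crank '[[0,0,0,0],[0,0,0,0],[0,0,0,0],[0,0,0,0],[0,0,0,0],[0,0,0,0],[0,0,0,0],[0,0,0,0],[0,0,0,0]]' 1
```

```text
time: 14.55
position: [0.5461, 0.199, 0.0714]
eef_rot: [[-0.957, 0.289, 0.001], [0.289, 0.957, 0.0], [-0.001, 0.0, -1.0]]
wrist_force: [-0.3, -0.4, -1.0]
gripper_width: 0.0176
grasp_force: 30.0
time: 15.68
position: [0.5459, 0.1989, 0.0709]
eef_rot: [[-0.957, 0.289, 0.0], [0.289, 0.957, 0.0], [-0.0, 0.0, -1.0]]
wrist_force: [-0.7, 0.1, -0.5]
gripper_width: 0.0912
grasp_force: 0.0
```

Released. Now I'll lift clear and move back out of the way to check.

```bash
python3 -m crank '[[0,0,10,0],[0,0,40,0],[0,0,80,0],[0,0,120,0],[0,0,140,0],[-10,20,143,0],[-30,55,143,0],[-60,100,143,0],[-90,145,143,0],[-120,190,143,0],[-150,235,143,0],[-180,280,143,0],[-210,320,143,0],[-230,350,143,0],[-235,358,143,0],[-235,358,143,0],[-235,358,143,0]]'
python3 - <<'E'
from h import *
T,d=manip.snapshot("top");S,e=manip.snapshot("scene");O=cv2.imread("pics/top0.png");Q=cv2.imread("pics/scene0.png")
r=lambda q:cv2.resize(q,(260,400),interpolation=cv2.INTER_CUBIC)
cv2.imwrite("pics/c6.png",np.hstack([r(O[135:245,145:217]),r(T[135:245,145:217]),r(S[85:225,275:366])]))
E
```

```text
time: 17.8
position: [0.3115, 0.5559, 0.2137]
eef_rot: [[-0.957, 0.289, -0.0], [0.289, 0.957, -0.001], [-0.0, -0.001, -1.0]]
wrist_force: [0.3, -0.3, 0.4]
gripper_width: 0.091
grasp_force: 0.0
```

View pics/c6.png

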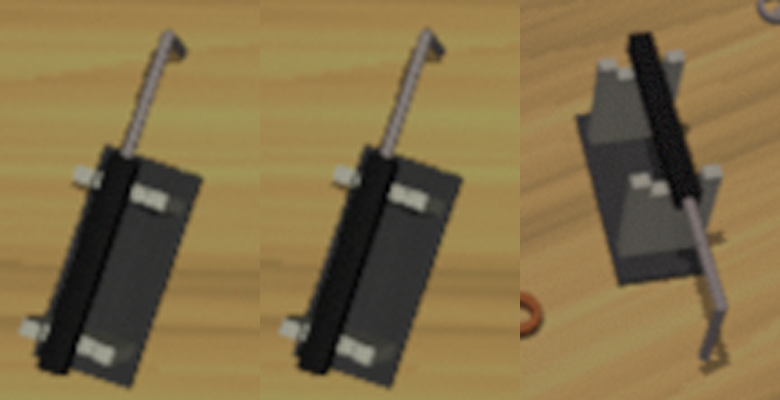

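The pick is back in both notches, level and hook down, essentially as it started (left crop is before, middle is after).

```bash
python3 -c "
from workcell import manip
print(manip.sign_off())"
```

```text
the job is handed in; nothing more can be done
None
```

The key lies flat on the apron, at an angle and about 18 mm clear of the slot mouths; the dowel is untouched, the pick is back on its rest as it was, and the job was handed in at about 18 s of the 48 s allowed.

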